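Pin, lock and load the sump filter's media tray

TASK

Refit the media tray in the sump: first drive the two taper pins from the block fully home through the tray's lugs and the ledges below, one at each end, so that they pull the tray into line, and leave them in. Then put the bayonet hold-down through the slots in the middle, push it down against its spring and give it a quarter turn so that it stays locked with its wing across the sump. Load every bio-ball cassette on the bench into a bay of its own, flat on the floor with its key tab in the notch, and leave the other things on the bench where they are.

Things in the scene. Friction and masses are not known exactly. Their poses are not given: they have to be found in the camera images.
- sump: Clear acrylic filter sump fixed to the bench, an open box 150 x 428 mm (x, y), 80 mm high. Origin: centre of its underside, on the bench; y along its length. A white ledge at each end, and a white bridge across the middle under the tray. The parts block stands to its -y side: white, 205 x 80 x 70 mm (long side nearly along x), fixed.
- ledge_hole0 (a point): Mouth of the hole in the sump's -y ledge: on the hole's axis, at the ledge's top face, 80 mm above the bench. The hole is 21 mm wide; the ledge is 14 mm thick and clear for 60 mm below.
- ledge_hole1 (a point): The same at the sump's +y end.
- bridge_slot (a point): Centre of the bridge's slot, at the bridge's top face, 50 mm above the bench, in the middle of the sump. Slot 25 mm (sump x) by 51 mm (y); bridge 8 mm thick, so its underside is at 42 mm. Under it is a sprung rubber disc, top at 42 mm at rest, travel 13 mm, pushing up with 4 N at rest and 9.5 N pressed 11 mm.
- tray: Loose grey media tray, 0.4 to 0.65 kg, hung in the sump by its two lugs, which can slide on the ledges; at the start 2 to 7 mm out of line. Origin: centre of its underside, 52 mm above the bench; x, y nearly the sump's. Floor top z 5 mm, rim z 34 mm. Bays (98 x 55 mm inside) centred at x 0, y -123, -65, 65, 123 mm; a 69 mm space in the middle has a floor slot like the bridge's.
- lug_hole0 (a point): Centre of the 21 mm hole in the tray's -y lug, at the lug's top face, 88 mm above the bench. The lug is 60 mm (x) by 50 mm (y), 8 mm thick; the tray's end wall is 31 mm from the hole and 2 mm lower than the lug's top.
- lug_hole1 (a point): The same in the tray's +y lug.
- pin0: Steel taper pin, 107 mm long, 0.16 kg, upright in the parts block, 65 mm from its neighbours; both alike. Origin: centre of its tip; z up. 4 mm wide at the tip, 19 mm at z 40, straight to the underside of a 32 mm shoulder at z 62, 5 mm thick; round grip 24 mm wide from z 67 to 107 mm. Home, the shoulder lies on the lug and the tip is 26 mm above the bench. Driving it takes 2 to 20 N.
- pin1: Steel taper pin, 107 mm long, 0.16 kg, upright in the parts block, 65 mm from its neighbours; both alike. Origin: centre of its tip; z up. 4 mm wide at the tip, 19 mm at z 40, straight to the underside of a 32 mm shoulder at z 62, 5 mm thick; round grip 24 mm wide from z 67 to 107 mm. Home, the shoulder lies on the lug and the tip is 26 mm above the bench. Driving it takes 2 to 20 N.
- holddown: Bayonet hold-down, 0.12 kg, upright in the block. Origin: centre of its foot. White foot bar 44 mm (x) by 10 mm, z 0 to 8; stem 20 mm wide; flange 54 mm wide, underside z 26; wing to grip 56 mm (x) by 14 mm (y), z 56 to 92. Bar and wing go in along sump y. Flange down on tray floor (foot 31 mm up), the bar is free to turn either way; locked across, foot 34 mm up; unlocked it springs to 42.
- cassette0: Bio-ball cassette, black cage of blue balls, 0.13 to 0.23 kg, 90 x 48 x 40 mm (x, y, z), upright on the bench; all alike; may be absent. Origin: centre of its underside. A solid rib to grip stands on top: 60 mm along x, 12 mm thick (y), z 40 to 70 mm.
- tab0 (a point): Middle of the key tab of cassette0: 24 mm wide, 8 mm thick, sticking out 14 mm from its +x end at z 19 to 27 mm. Each bay has a notch for it in the tray's +x wall only: 34 mm wide, from tray z 22 mm up to the rim.
- cassette1: Bio-ball cassette, black cage of blue balls, 0.13 to 0.23 kg, 90 x 48 x 40 mm (x, y, z), upright on the bench; all alike; may be absent. Origin: centre of its underside. A solid rib to grip stands on top: 60 mm along x, 12 mm thick (y), z 40 to 70 mm.
- tab1 (a point): Middle of the key tab of cassette1: 24 mm wide, 8 mm thick, sticking out 14 mm from its +x end at z 19 to 27 mm. Each bay has a notch for it in the tray's +x wall only: 34 mm wide, from tray z 22 mm up to the rim.
- cassette2: Bio-ball cassette, black cage of blue balls, 0.13 to 0.23 kg, 90 x 48 x 40 mm (x, y, z), upright on the bench; all alike; may be absent. Origin: centre of its underside. A solid rib to grip stands on top: 60 mm along x, 12 mm thick (y), z 40 to 70 mm.
- tab2 (a point): Middle of the key tab of cassette2: 24 mm wide, 8 mm thick, sticking out 14 mm from its +x end at z 19 to 27 mm. Each bay has a notch for it in the tray's +x wall only: 34 mm wide, from tray z 22 mm up to the rim.
- cassette3: Bio-ball cassette, black cage of blue balls, 0.13 to 0.23 kg, 90 x 48 x 40 mm (x, y, z), upright on the bench; all alike; may be absent. Origin: centre of its underside. A solid rib to grip stands on top: 60 mm along x, 12 mm thick (y), z 40 to 70 mm.
- tab3 (a point): Middle of the key tab of cassette3: 24 mm wide, 8 mm thick, sticking out 14 mm from its +x end at z 19 to 27 mm. Each bay has a notch for it in the tray's +x wall only: 34 mm wide, from tray z 22 mm up to the rim.
- conditioner: White bottle, 56 mm wide, 150 mm high; bystander. Origin under its centre.
- test_jar: Glass jar, 56 mm wide, 70 mm high; bystander. Origin under its centre.
- cup: White measuring cup, 70 mm wide, 80 mm high; bystander. Origin under its centre.
- brush: Cleaning brush, 170 mm long, lying; bystander. Origin under its middle.
- coupling: Grey pipe coupling, 50 mm wide, 45 mm high; bystander. Origin under its centre.
- elbow: Grey pipe elbow with two 45 mm legs, lying; bystander. Origin under its corner.
There are look-alikes about, which are no part of the job. What is shaped like the cassette1 but green is not meant.

How it is judged:
By the outcome, as a careful person would: the job done as asked, in the order asked, and still so for the second after the job is handed in, with the robot touching nothing.
Of cassette0, cassette1, cassette2, cassette3 only 2 to 4 are there at a start; the rules pass over those that are not, and their reading is None.
At some moment in a run one of cassette0, cassette1, cassette2, cassette3 may be knocked a few centimetres aside while the robot is not near it.
It also fails if it takes over 210 s, if anything falls off the work surface, if the arm or the gripper's body presses on something with over 40 N, if the wrist force passes 120 N, or if a joint passes its speed limit or range.

ROBOT

A 6-joint arm with a two-finger parallel gripper is mounted at the origin on the work surface. World frame = base frame: x ahead of the robot, y to its left, z up, the work surface at z = 0. Lengths are in m, angles in degrees, forces in N, time in s.
With the tool pointing down it reaches from about 0.275 to 0.875 m from the base axis. Payload 12.5 kg.
Tool frame: the origin (TCP) lies between the finger pads; the fingertips stand 8 mm ahead of it and the grasp point (between the pads) lies 11 mm behind it; z points along the fingers, y is the direction in which the jaws open and shut (so a half turn about z gives the same grasp; the last joint's range is limited). The gripper opens to 85 mm and grips with 20 to 120 N. Pads are 22 mm wide; open, the fingers measure 114 mm over their backs; the gripper's body (76 mm by 85 mm) begins 54 mm behind the grasp point. The pads swing forward as they close: fully open they stand 13 mm farther back than shut.
Start: joints at [-72.284, 20.094, 94.641, -0, 65.266, -4.847], TCP at [0.211, -0.508, 0.239] pointing down, gripper open.
Joint ranges: [-157.81, 157.81], [-45, 120.19], [0.68, 151.7], [-89.99, 269.99], [4.06, 180], [-164.3, 164.3]. Speed limits (degrees/s): [127.2, 127.2, 159.86, 180, 180, 180].

INTERFACE

Orientations are given as [roll, pitch, yaw] about the fixed x, y, z axes, in that order (R = Rz(yaw) Ry(pitch) Rx(roll)).
In Python, from station import robot gives the robot as it stands. The module is installed in compiled form; this text tells all that it offers.
- The arm moves only by the shell command python3 -m crank 'ROWS' [FORCE]. ROWS is JSON, a list that holds one entry, the list of rows, each a list of 7 numbers: the shift along the world's x, y, z in m, then the turn, a rotation vector about the world's x, y, z in degrees, then the opening in per cent of the stroke, from 0 (shut) to 100 (fully open). In form: [[[x, y, z, rx, ry, rz, jaw], ...]]. A call has 1 to 12 rows; each row is the pose to reach, as a shift and turn from the pose measured when the call began; what a row does not reach only later rows make up. A row lasts 1/12 s, in which the tool goes at most 41.7 mm and 7.16 degrees, less where a joint would pass 70% of its speed; a pose out of reach is approached as far as the arm can. A call with a gripper value outside its range is refused whole. The fingers move at their own pace and stop on an object; FORCE is the grip in N (left out, the last holds). Time passes only in rows, so rows that repeat a pose let the fingers close. It gives the time, the measured TCP pose, the force and the opening at its end, in the units of the state.
- robot.get_obs(): the state, without advancing time (a new reading comes with each control period).
- robot.capture(name): name is "side" or "top"; returns a dict with "frame" (384x512x3 uint8, red, green, blue), "fx", "fy", "cx", "cy" (pixels), "extrinsics" (4x4, takes a point from camera to world coordinates). Camera axes: x right, y down, z forward; pixel columns grow to the right and rows downward; lengths in m; the calibration is good to about 2 mm. A picture is of the moment at which its call begins. There is no depth.
- robot.sign_off(): hands the job in, once; it reports no verdict.
The state is a dict: "clock": time; "qpos": joint angles; "joint_vel": joint speeds; "tau": joint torques, N m; "position": TCP position; "tcp_rot": TCP orientation; "force": force on the tool from outside, world axes, zero at the start; "ft_torque": the same for the moment, N m; "grip_width": finger opening in m.
Only numpy, scipy, OpenCV 4.12 (cv2) and the standard library are available. Lean on these libraries where they do the work, as an engineer would, in place of code of your own. Each camera call takes 0.05 s, during which the arm holds its last target. There are 200 camera calls.

## Working session

There is one attempt and no reset: what is moved stays moved. The work goes in short steps, Python scripts to look and compute and a shell command to move; the robot and the scene stay as the last step left them, time stands still between calls to the robot, and variables do not carry over. Pictures are saved under pics/ and viewed, about 12 in all and at most 16, crops included, and the job is handed in when it is done.

```bash
mkdir -p pics; cat > h.py <<'E'
import numpy as np, cv2, json
from station import robot
def snap(n,tag):
    c=robot.capture(n); cv2.imwrite(f'pics/{tag}.png',c['frame'][:,:,::-1])
    np.savez(f'pics/{tag}.npz',**{k:np.array(v) for k,v in c.items()}); return c
def load(tag): return dict(np.load(f'pics/{tag}.npz'))
def w(c,u,v,z):
    E=c['extrinsics']; d=E[:3,:3]@np.array([(u-c['cx'])/c['fx'],(v-c['cy'])/c['fy'],1.]); o=E[:3,3]
    return (o+d*(z-o[2])/d[2])
def px(c,p):
    E=c['extrinsics']; q=E[:3,:3].T@(np.array(p)-E[:3,3]); return np.array([c['fx']*q[0]/q[2]+c['cx'],c['fy']*q[1]/q[2]+c['cy']])
def crop(tag,u0,v0,u1,v1,s,out):
    im=cv2.imread(f'pics/{tag}.png')[v0:v1,u0:u1]; cv2.imwrite(f'pics/{out}.png',cv2.resize(im,None,fx=s,fy=s,interpolation=cv2.INTER_CUBIC))
E
python3 - <<'E'
from h import *
print(robot.get_obs())
for n in('top','side'):
    c=snap(n,n+'0'); print(c['fx'],c['cx'],c['cy'],c['extrinsics'].round(3).tolist())
crop('top0',0,0,512,384,1.56,'a1'); crop('side0',0,0,512,384,1.56,'a2')
E
```

```text
{'clock': 0.0, 'qpos': array([-7.22855262e+01,  2.01243826e+01,  9.46783821e+01, -6.92218320e-04,
        6.52655690e+01, -4.84725527e+00]), 'joint_vel': array([ 0.03614686, -0.02643023,  0.05001867, -0.08851848, -0.13434531,
        0.01859977]), 'tau': array([-1.88568647e-04, -5.06101978e+01, -2.91406167e+01, -1.03921207e-04,
        4.52039487e-03, -1.10821662e-05]), 'position': array([ 0.2109421 , -0.50757926,  0.23874849]), 'tcp_rot': array([-1.79931858e+02, -5.14804477e-03,  2.25620161e+01]), 'force': array([ 0.47977633,  0.03277687, -0.85219309]), 'ft_torque': array([-0.02172067, -0.0483734 ,  0.01458769]), 'grip_width': 0.08530165288523228}
461.89987635396494 259.33921399569044 187.25966631602617 [[0.014, -0.999, 0.05, 0.454], [-1.0, -0.015, -0.017, -0.01], [0.018, -0.05, -0.999, 1.513], [0.0, 0.0, 0.0, 1.0]]
356.0407229971007 261.6667361607343 192.84472333136335 [[0.949, -0.239, 0.203, 0.299], [-0.313, -0.68, 0.663, -0.788], [-0.021, -0.693, -0.72, 0.933], [0.0, 0.0, 0.0, 1.0]]
```

View pics/a1.png

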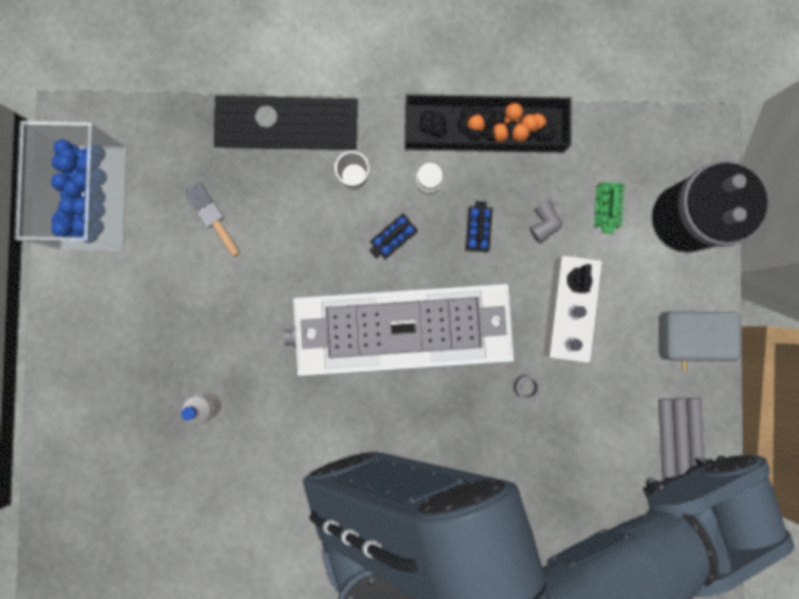

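View pics/a2.png

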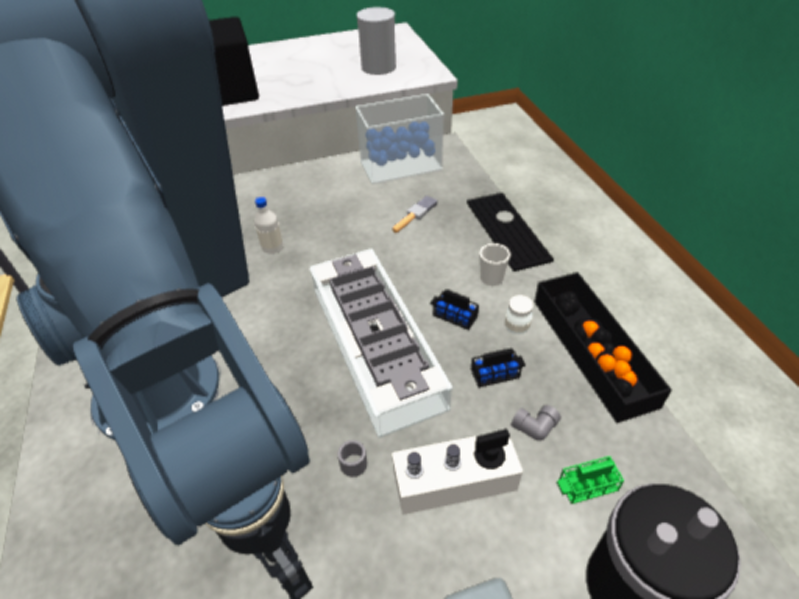

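The top view shows the sump (enlarged 402,330), the block (576,308) with pins at (577,312) and (573,345), and the hold-down at (581,278). The blue cassettes are at (393,237) and (479,227). The green one at (609,206) is the look-alike and not wanted.

```bash
python3 - <<'E'
from h import *
crop('top0',180,120,395,245,3.7,'b1'); crop('side0',190,155,345,330,3.4,'b2')
E
```

```text
(no output)
```

View pics/b1.png

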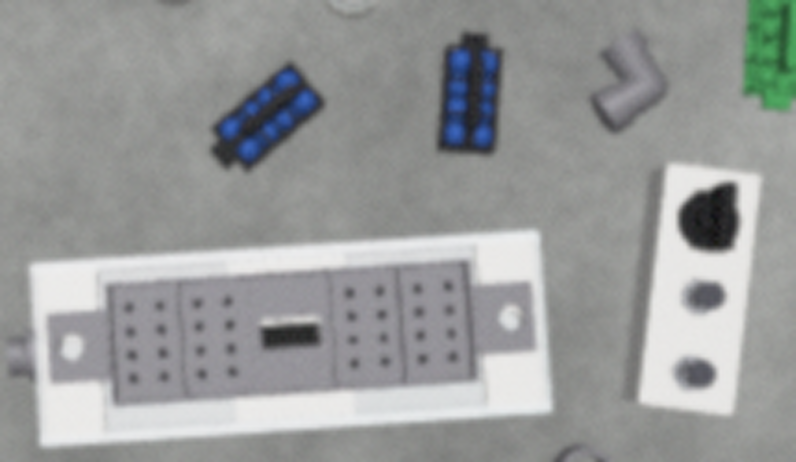

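View pics/b2.png

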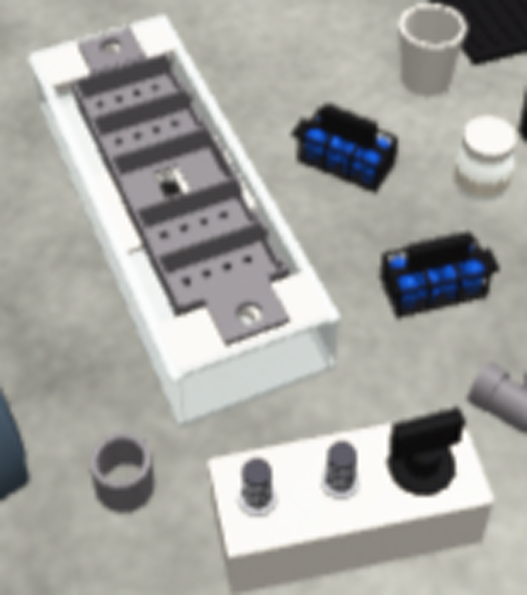

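Holes are at crop1 (72,348) and (511,318), with pins at (705,296) and (695,373). Cassette A at (470,97) has its tab at the top; cassette B at (268,115) has its tab at lower left (225,152). Next I compute poses from both views and check them with an overlay.

```bash
cat >> h.py <<'E'
def tri(ct,ut,cs,us):
    A=[];b=[]
    for c,(u,v) in((ct,ut),(cs,us)):
        E=c['extrinsics'];d=E[:3,:3]@np.array([(u-c['cx'])/c['fx'],(v-c['cy'])/c['fy'],1.]);d/=np.linalg.norm(d)
        P=np.eye(3)-np.outer(d,d);A.append(P);b.append(P@E[:3,3])
    return np.linalg.lstsq(np.vstack(A),np.hstack(b),rcond=None)[0]
T=lambda u,v:(180+u/3.7-.36,120+v/3.7-.36)
S=lambda u,v:(190+u/3.4-.35,155+v/3.4-.35)
E
python3 - <<'E'
from h import *
t=load('top0');s=load('side0')
print('sump corners');
for p in[(30,265),(540,231),(552,411),(42,447)]:print(w(t,*T(*p),.08).round(4))
for p in[(30,60),(165,15),(338,322),(180,378)]:print(' side',w(s,*S(*p),.08).round(4))
print('lug');
for p in[(72,348),(511,318)]:print(w(t,*T(*p),.084).round(4))
for p in[(111,46),(250,315)]:print(' side',w(s,*S(*p),.084).round(4))
print('block')
for p in[(668,165),(760,176),(733,413),(640,400)]:print(w(t,*T(*p),.07).round(4))
for p in[(210,460),(460,405),(492,498),(230,555)]:print(' side',w(s,*S(*p),.07).round(4))
print('pins tri', tri(t,T(712,296),s,S(343,450)),tri(t,T(702,375),s,S(257,467)))
print('tray corners z .086')
for p in[(107,286),(468,262),(475,380),(112,404)]:print(w(t,*T(*p),.086).round(4))
print('slot',w(t,*T(290,333),.055))
# cassette masks
f=t['frame'].astype(int); 
for nm,(u0,v0,u1,v1) in {'A':(295,125,320,165),'B':(235,134,270,168)}.items():
    im=cv2.resize(f[v0:v1,u0:u1].astype(np.uint8),None,fx=4,fy=4,interpolation=cv2.INTER_CUBIC).astype(int)
    m=((im[:,:,0]<70)).astype(np.uint8)
    k,l,st,_=cv2.connectedComponentsWithStats(m); i=1+st[1:,4].argmax(); ys,xs=np.where(l==i)
    r=cv2.minAreaRect(np.c_[xs,ys].astype(np.float32)); B=cv2.boxPoints(r)
    B=[(u0+x/4-.375,v0+y/4-.375) for x,y in B]
    P=np.array([w(t,u,v,.04)[:2] for u,v in B]); print(nm,P.round(4).tolist(),P.mean(0).round(4),[np.linalg.norm(P[i]-P[i-1]).round(4) for i in range(4)])
E
```

```text
sump corners
[0.5108 0.1866 0.08  ]
[ 0.546  -0.2411  0.08  ]
[ 0.395  -0.2522  0.08  ]
[0.3594 0.1733 0.08  ]
 side [0.3606 0.1674 0.08  ]
 side [0.5127 0.1891 0.08  ]
 side [ 0.5438 -0.2435  0.08  ]
 side [ 0.4018 -0.2528  0.08  ]
lug
[0.442  0.1497 0.084 ]
[ 0.4723 -0.2166  0.084 ]
 side [0.4449 0.1557 0.084 ]
 side [ 0.4748 -0.215   0.084 ]
block
[ 0.6045 -0.3515  0.07  ]
[ 0.5964 -0.4302  0.07  ]
[ 0.395  -0.4074  0.07  ]
[ 0.4049 -0.3284  0.07  ]
 side [ 0.4045 -0.3259  0.07  ]
 side [ 0.6103 -0.3447  0.07  ]
 side [ 0.5986 -0.426   0.07  ]
 side [ 0.3958 -0.4045  0.07  ]
pins tri [ 0.49326485 -0.37653529  0.11982542] [ 0.42861081 -0.36859041  0.11909765]
tray corners z .086
[0.4941 0.1214 0.086 ]
[ 0.5186 -0.1799  0.086 ]
[ 0.4202 -0.1866  0.086 ]
[0.3961 0.1153 0.086 ]
slot [ 0.45718947 -0.03215802  0.055     ]
A [[0.619, -0.1589], [0.7199, -0.1655], [0.7171, -0.2128], [0.6162, -0.206]] [ 0.6681 -0.1858] [np.float64(0.0472), np.float64(0.1011), np.float64(0.0474), np.float64(0.1012)]
B [[0.6255, 0.0467], [0.6914, -0.0283], [0.6561, -0.0589], [0.5903, 0.0161]] [ 0.6408 -0.0061] [np.float64(0.0466), np.float64(0.0999), np.float64(0.0467), np.float64(0.0998)]
```

```bash
python3 -m crank '[[[0.07,0.033,0,0,0,-7,100],[0.14,0.066,0,0,0,-14,100],[0.21,0.1,-0.02,0,0,-22,100],[0.282,0.131,-0.05,0,0,-29,100],[0.282,0.131,-0.05,0,0,-29,100],[0.282,0.131,-0.05,0,0,-29,100],[0.282,0.131,-0.05,0,0,-29,100],[0.282,0.131,-0.05,0,0,-29,100],[0.282,0.131,-0.05,0,0,-29,100],[0.282,0.131,-0.05,0,0,-29,100],[0.282,0.131,-0.05,0,0,-29,100]]]' 60
python3 - <<'E'
from h import *
print(robot.get_obs()['qpos'].round(1))
c=snap('side','s1');c=snap('top','t1')
a=cv2.imread('pics/s1.png')[185:335,215:375];b=cv2.imread('pics/t1.png')[120:270,230:395]
r=lambda i:cv2.resize(i,(400,int(i.shape[0]*400/i.shape[1])),interpolation=cv2.INTER_CUBIC)
a,b=r(a),r(b);h=min(len(a),len(b));cv2.imwrite('pics/c1.png',np.hstack([a[:h],b[:h]]))
E
```

```text
clock: 1.02
position: [0.4926, -0.3767, 0.1885]
tcp_rot: [-179.9, 0.0, -6.4]
force: [0.1, 0.1, -0.3]
grip_width: 0.0856
[-41.7  30.4  86.5   0.   63.3  54.7]
```

View pics/c1.png

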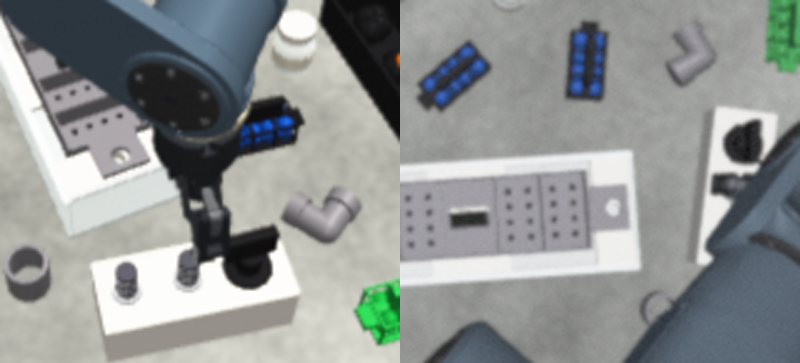

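The side view (left half) shows the jaws straddling the middle pin at about (188,268). The top view shows the gripper over it at (735,185). The aim looks right, so I descend and grip.

```bash
python3 -m crank '[[[0,0,-0.04,0,0,0,100],[0,0,-0.07,0,0,0,100],[0,0,-0.09,0,0,0,100],[0,0,-0.1,0,0,0,100],[0,0,-0.1,0,0,0,100],[0,0,-0.1,0,0,0,0],[0,0,-0.1,0,0,0,0],[0,0,-0.1,0,0,0,0],[0,0,-0.1,0,0,0,0],[0,0,-0.1,0,0,0,0],[0,0,-0.1,0,0,0,0],[0,0,-0.1,0,0,0,0]]]' 80
python3 -m crank '[[[0,0,0,0,0,0,0],[0,0,0.02,0,0,0,0],[0,0,0.05,0,0,0,0],[0,0,0.08,0,0,0,0],[0,0,0.115,0,0,0,0],[0,0,0.115,0,0,0,0],[0,0,0.115,0,0,0,0],[0,0,0.115,0,0,0,0]]]'
```

```text
clock: 2.12
position: [0.4924, -0.3777, 0.0902]
tcp_rot: [180.0, -0.1, -6.5]
force: [-1.7, -0.6, 5.8]
grip_width: 0.0219
clock: 2.78
position: [0.492, -0.3773, 0.2043]
tcp_rot: [-180.0, -0.0, -6.5]
force: [-0.6, 0.2, -2.5]
grip_width: 0.0219
```

```bash
python3 -m crank '[[[-0.005,0.04,0,0,0,0,0],[-0.011,0.08,0,0,0,0,0],[-0.016,0.12,0,0,0,0,0],[-0.022,0.15,0,0,0,0,0],[-0.022,0.16,0,0,0,0,0],[-0.022,0.16,0,0,0,0,0],[-0.022,0.16,-0.01,0,0,0,0],[-0.022,0.16,-0.02,0,0,0,0],[-0.022,0.16,-0.03,0,0,0,0],[-0.022,0.16,-0.04,0,0,0,0],[-0.022,0.16,-0.05,0,0,0,0],[-0.022,0.16,-0.05,0,0,0,0]]]' 110
python3 - <<'E'
from h import *
print(robot.get_obs()['force'],robot.get_obs()['position'])
c=snap('side','s2');c=snap('top','t2')
a=cv2.imread('pics/s2.png')[130:300,200:370];b=cv2.imread('pics/t2.png')[120:250,270:400]
r=lambda i:cv2.resize(i,(400,int(i.shape[0]*400/i.shape[1])),interpolation=cv2.INTER_CUBIC)
a,b=r(a),r(b);h=min(len(a),len(b));cv2.imwrite('pics/c2.png',np.hstack([a[:h],b[:h]]))
E
```

```text
clock: 3.78
position: [0.469, -0.2172, 0.1516]
tcp_rot: [-179.9, 0.2, -6.5]
force: [0.6, 1.0, -2.0]
grip_width: 0.0217
[ 0.57441215  1.04819348 -1.98539234] [ 0.46897168 -0.21715184  0.15161816]
```

View pics/c2.png

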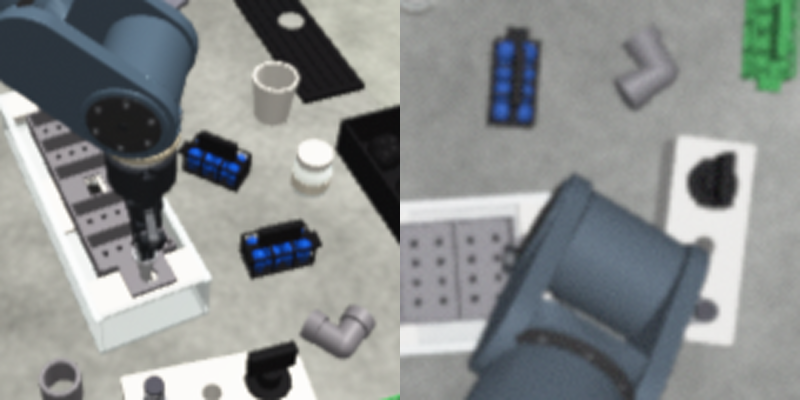

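The side view shows the pin entering the -y lug hole at (150,270), with no contact force yet. I keep driving in steps and watch the lateral force.

```bash
python3 -m crank '[[[0,0,-0.005,0,0,0,0],[0,0,-0.01,0,0,0,0],[0,0,-0.015,0,0,0,0],[0,0,-0.015,0,0,0,0]]]'
python3 -m crank '[[[0,0,-0.005,0,0,0,0],[0,0,-0.01,0,0,0,0],[0,0,-0.01,0,0,0,0]]]'
```

```text
clock: 4.22
position: [0.4697, -0.2172, 0.1378]
tcp_rot: [-179.9, 0.1, -6.5]
force: [0.7, 1.1, -2.1]
grip_width: 0.0213
clock: 4.47
position: [0.4695, -0.217, 0.127]
tcp_rot: [-179.9, 0.1, -6.5]
force: [0.7, 1.1, -2.7]
grip_width: 0.0214
```

```bash
python3 -m crank '[[[0,0,-0.005,0,0,0,0],[0,0,-0.01,0,0,0,0],[0,0,-0.01,0,0,0,0]]]'
python3 -m crank '[[[0,0,-0.003,0,0,0,0],[0,0,-0.006,0,0,0,0],[0,0,-0.006,0,0,0,0]]]'
```

```text
clock: 4.72
position: [0.4689, -0.2166, 0.1159]
tcp_rot: [-179.9, 0.2, -6.5]
force: [-0.8, 0.8, -4.1]
grip_width: 0.0215
clock: 4.97
position: [0.4687, -0.2166, 0.1093]
tcp_rot: [-179.8, 0.2, -6.5]
force: [0.2, 0.8, -3.3]
grip_width: 0.0213
```

```bash
python3 -m crank '[[[0,0,-0.003,0,0,0,0],[0,0,-0.003,0,0,0,0]]]'
python3 -m crank '[[[0,0,-0.003,0,0,0,0],[0,0,-0.003,0,0,0,0]]]'
```

```text
clock: 5.13
position: [0.4689, -0.2168, 0.1081]
tcp_rot: [-179.9, 0.2, -6.5]
force: [-10.4, 6.3, 26.0]
grip_width: 0.0217
clock: 5.3
position: [0.469, -0.2168, 0.108]
tcp_rot: [-179.9, 0.2, -6.5]
force: [-14.9, 10.2, 42.9]
grip_width: 0.0218
```

A hard stop at TCP z 0.108, which matches the shoulder being home. Release, then on to pin B.

```bash
python3 -m crank '[[[0,0,0.001,0,0,0,100],[0,0,0.001,0,0,0,100],[0,0,0.001,0,0,0,100],[0,0,0.001,0,0,0,100],[0,0,0.04,0,0,0,100],[0,0,0.08,0,0,0,100],[-0.01,-0.04,0.09,0,0,0,100],[-0.02,-0.08,0.09,0,0,0,100],[-0.03,-0.12,0.09,0,0,0,100],[-0.04,-0.153,0.08,0,0,0,100],[-0.04,-0.153,0.06,0,0,0,100],[-0.04,-0.153,0.06,0,0,0,100]]]'
python3 - <<'E'
from h import *
c=snap('top','t3');c=snap('side','s3')
a=cv2.imread('pics/s3.png')[130:300,200:370];b=cv2.imread('pics/t3.png')[120:250,180:400]
a=cv2.resize(a,(390,390),interpolation=cv2.INTER_CUBIC);b=cv2.resize(b,(410,242),interpolation=cv2.INTER_CUBIC)
o=np.zeros((390,800,3),np.uint8);o[:,:390]=a;o[:242,390:]=b;cv2.imwrite('pics/c3.png',o)
E
```

```text
clock: 6.3
position: [0.4271, -0.3702, 0.1645]
tcp_rot: [-179.7, 0.4, -6.6]
force: [-0.8, 1.1, -1.1]
grip_width: 0.0852
```

View pics/c3.png

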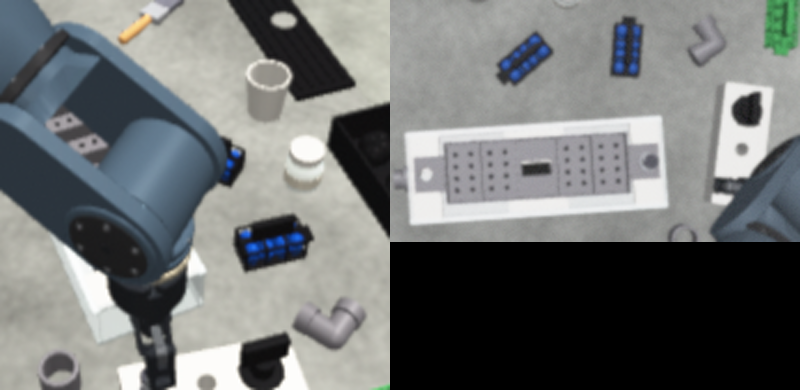

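Pin A is seated in the -y lug (top view, 650,161) and its block hole (742,150) is empty. Gripping pin B now.

```bash
python3 -m crank '[[[0.0015,0.0005,-0.04,0,0,0,100],[0.0015,0.0005,-0.06,0,0,0,100],[0.0015,0.0005,-0.0745,0,0,0,100],[0.0015,0.0005,-0.0745,0,0,0,100],[0.0015,0.0005,-0.0745,0,0,0,0],[0.0015,0.0005,-0.0745,0,0,0,0],[0.0015,0.0005,-0.0745,0,0,0,0],[0.0015,0.0005,-0.0745,0,0,0,0],[0.0015,0.0005,-0.0745,0,0,0,0],[0.0015,0.0005,-0.0745,0,0,0,0],[0.0015,0.0005,-0.0745,0,0,0,0]]]' 80
python3 -m crank '[[[0,0,0.02,0,0,0,0],[0,0,0.05,0,0,0,0],[0,0,0.09,0,0,0,0],[0,0,0.13,0,0,0,0],[0,0,0.15,0,0,0,0],[0,0,0.15,0,0,0,0]]]'
```

```text
clock: 7.32
position: [0.4306, -0.369, 0.094]
tcp_rot: [-179.8, 0.2, -6.5]
force: [-1.0, 1.5, 7.7]
grip_width: 0.0216
clock: 7.82
position: [0.4319, -0.3703, 0.2493]
tcp_rot: [179.9, -0.1, -6.5]
force: [-0.2, -0.0, -1.2]
grip_width: 0.0216
```

```bash
python3 -m crank '[[[0,0.035,0,0,0,0,0],[0.001,0.07,0,0,0,0,0],[0.002,0.11,0,0,0,0,0],[0.003,0.15,0,0,0,0,0],[0.004,0.19,0,0,0,0,0],[0.005,0.23,0,0,0,0,0],[0.006,0.27,0,0,0,0,0],[0.006,0.31,0,0,0,0,0],[0.007,0.35,0,0,0,0,0],[0.008,0.39,0,0,0,0,0],[0.009,0.43,0,0,0,0,0],[0.009,0.46,0,0,0,0,0]]]' 110
python3 -m crank '[[[0,0.03,0,0,0,0,0],[0,0.057,0,0,0,0,0],[0,0.057,0,0,0,0,0],[0,0.057,-0.02,0,0,0,0],[0,0.057,-0.04,0,0,0,0],[0,0.057,-0.055,0,0,0,0],[0,0.057,-0.055,0,0,0,0],[0,0.057,-0.055,0,0,0,0]]]'
```

```text
clock: 8.82
position: [0.44, 0.0923, 0.2485]
tcp_rot: [179.9, -0.1, -6.5]
force: [0.0, -0.8, -1.4]
grip_width: 0.0208
clock: 9.48
position: [0.4395, 0.1489, 0.1929]
tcp_rot: [179.8, 0.0, -6.5]
force: [0.4, 0.1, -0.6]
grip_width: 0.0215
```

```bash
python3 -m crank '[[[0.0015,0.001,0,0,0,0,0],[0.0015,0.001,-0.01,0,0,0,0],[0.0015,0.001,-0.02,0,0,0,0],[0.0015,0.001,-0.03,0,0,0,0],[0.0015,0.001,-0.037,0,0,0,0],[0.0015,0.001,-0.037,0,0,0,0]]]' 
python3 -m crank '[[[0,0,-0.005,0,0,0,0],[0,0,-0.01,0,0,0,0],[0,0,-0.015,0,0,0,0],[0,0,-0.015,0,0,0,0]]]'
python3 - <<'E'
from h import *
c=snap('side','s4');crop('s4',180,130,300,230,5,'c4')
E
```

```text
clock: 9.98
position: [0.4401, 0.1497, 0.1542]
tcp_rot: [179.8, 0.2, -6.5]
force: [0.2, -0.6, -1.0]
grip_width: 0.0216
clock: 10.32
position: [0.4405, 0.1498, 0.1387]
tcp_rot: [179.8, 0.2, -6.5]
force: [0.9, 1.4, -2.5]
grip_width: 0.0211
```

View pics/c4.png

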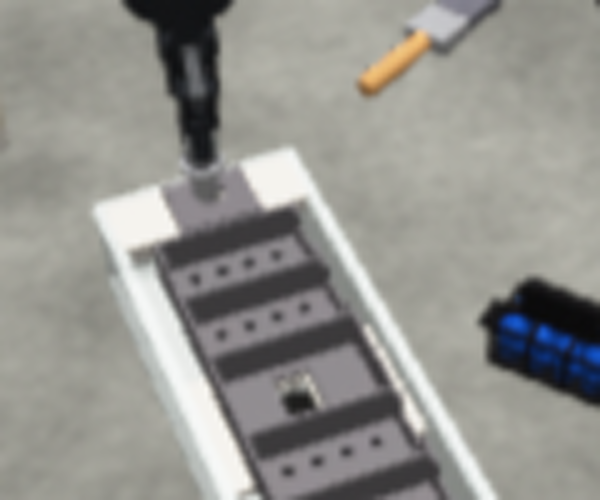

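The pin is entering the +y lug (205,180). Driving on.

```bash
python3 -m crank '[[[0,0,-0.005,0,0,0,0],[0,0,-0.01,0,0,0,0],[0,0,-0.01,0,0,0,0]]]'
python3 -m crank '[[[0,0,-0.005,0,0,0,0],[0,0,-0.01,0,0,0,0],[0,0,-0.01,0,0,0,0]]]'
python3 -m crank '[[[0,0,-0.004,0,0,0,0],[0,0,-0.006,0,0,0,0],[0,0,-0.006,0,0,0,0]]]'
```

```text
clock: 10.62
position: [0.44, 0.1497, 0.128]
tcp_rot: [179.8, 0.2, -6.5]
force: [1.2, 1.3, -3.0]
grip_width: 0.0212
clock: 10.87
position: [0.4397, 0.1498, 0.1171]
tcp_rot: [179.8, 0.3, -6.5]
force: [3.3, 3.0, -4.1]
grip_width: 0.0212
clock: 11.12
position: [0.44, 0.1498, 0.1121]
tcp_rot: [179.8, 0.3, -6.5]
force: [-3.7, -0.9, 18.8]
grip_width: 0.0211
```

```bash
python3 -m crank '[[[0,0,-0.003,0,0,0,0],[0,0,-0.003,0,0,0,0]]]'
python3 -m crank '[[[0,0,0.001,0,0,0,100],[0,0,0.001,0,0,0,100],[0,0,0.001,0,0,0,100],[0,0,0.001,0,0,0,100],[0,0,0.04,0,0,0,100],[0,0,0.08,0,0,0,100],[0,0,0.12,0,0,0,100],[0.01,-0.04,0.13,0,0,0,100],[0.02,-0.08,0.13,0,0,0,100],[0.03,-0.12,0.13,0,0,0,100],[0.04,-0.16,0.13,0,0,0,100],[0.05,-0.2,0.13,0,0,0,100]]]'
python3 - <<'E'
from h import *
t=load('top0');s=load('side0')
# hold-down: flange disc centre b1 (708,220) z~.096-.1 ; wing top ends side
print(w(t,*T(708,221),.098), w(t,*T(722,184),.136),w(t,*T(722,250),.136))
for z in(.13,.136,.142):
  for p in[(390,425),(458,410)]: print(z,w(s,*S(*p),z))
c=snap('top','t4');crop('t4',340,150,400,200,6.5,'c5a');c=snap('side','s5');crop('s5',290,250,350,310,6.5,'c5b')
a=cv2.imread('pics/c5a.png');b=cv2.imread('pics/c5b.png');o=np.zeros((390,800,3),np.uint8);o[:325,:390]=a;o[:,400:790]=b;cv2.imwrite('pics/c5.png',o)
E
```

```text
clock: 11.28
position: [0.4401, 0.1498, 0.1119]
tcp_rot: [179.8, 0.2, -6.5]
force: [-15.5, -4.1, 51.7]
grip_width: 0.0211
clock: 12.28
position: [0.49, -0.0522, 0.2415]
tcp_rot: [179.8, 0.3, -6.5]
force: [1.2, 0.9, 0.5]
grip_width: 0.085
[ 0.55532197 -0.37850257  0.098     ] [ 0.58289482 -0.37995506  0.136     ] [ 0.52923057 -0.38004739  0.136     ]
0.13 [ 0.53239075 -0.37405928  0.13      ]
0.13 [ 0.58545876 -0.37890562  0.13      ]
0.136 [ 0.53065012 -0.37715388  0.136     ]
0.136 [ 0.58332153 -0.38196399  0.136     ]
0.142 [ 0.5289095  -0.38024848  0.142     ]
0.142 [ 0.58118431 -0.38502237  0.142     ]
```

View pics/c5.png

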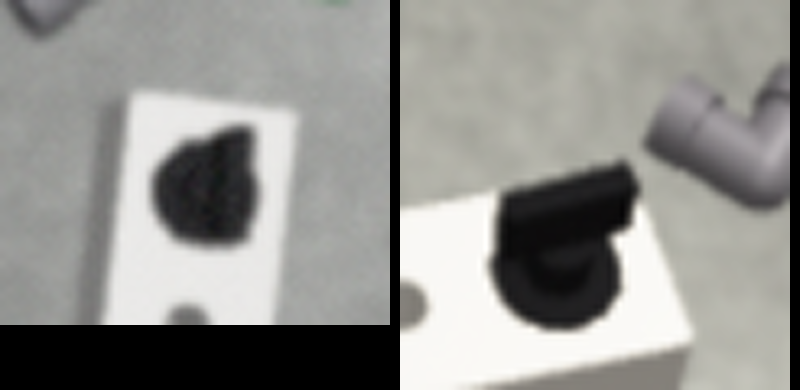

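The wing runs along the block's x at about -6°, centred near (0.557,-0.382). I move over it and grip.

```bash
python3 -m crank '[[[0.008,-0.035,0,0,0,0,100],[0.016,-0.07,0,0,0,0,100],[0.024,-0.11,0,0,0,0,100],[0.03,-0.15,0,0,0,0,100],[0.04,-0.19,0,0,0,0,100],[0.048,-0.23,0,0,0,0,100],[0.056,-0.27,0,0,0,0,100],[0.067,-0.31,0,0,0,0,100],[0.067,-0.33,0,0,0,0,100],[0.067,-0.33,-0.02,0,0,0,100],[0.067,-0.33,-0.05,0,0,0,100],[0.067,-0.33,-0.06,0,0,0,100]]]'
python3 -m crank '[[[0,0,0,0,0,0,100],[0,0,-0.02,0,0,0,100],[0,0,-0.04,0,0,0,100],[0,0,-0.055,0,0,0,100],[0,0,-0.055,0,0,0,100]]]'
```

```text
clock: 13.38
position: [0.5564, -0.3834, 0.1764]
tcp_rot: [179.9, 0.6, -6.8]
force: [-0.7, 0.9, -0.6]
grip_width: 0.0854
clock: 13.8
position: [0.5557, -0.382, 0.1193]
tcp_rot: [-180.0, 0.8, -6.7]
force: [-0.5, 0.3, -0.3]
grip_width: 0.0855
```

```bash
python3 -m crank '[[[0.001,0,-0.004,0,-0.7,0,100],[0.001,0,-0.005,0,-0.7,0.2,100],[0.001,0,-0.005,0,-0.7,0.2,0],[0.001,0,-0.005,0,-0.7,0.2,0],[0.001,0,-0.005,0,-0.7,0.2,0],[0.001,0,-0.005,0,-0.7,0.2,0],[0.001,0,-0.005,0,-0.7,0.2,0],[0.001,0,-0.005,0,-0.7,0.2,0],[0.001,0,-0.005,0,-0.7,0.2,0],[0.001,0,-0.005,0,-0.7,0.2,0]]]' 80
python3 -m crank '[[[0,0,0.02,0,0,0,0],[0,0,0.05,0,0,0,0],[0,0,0.09,0,0,0,0],[0,0,0.12,0,0,0,0],[0,0,0.13,0,0,0,0],[0,0,0.13,0,0,0,0]]]'
```

```text
clock: 14.63
position: [0.5569, -0.3822, 0.1146]
tcp_rot: [-179.9, 0.1, -6.5]
force: [-0.1, -0.1, 3.8]
grip_width: 0.0134
clock: 15.13
position: [0.5576, -0.3827, 0.2474]
tcp_rot: [180.0, -0.2, -6.5]
force: [0.4, 0.3, -1.3]
grip_width: 0.0131
```

```bash
python3 -m crank '[[[-0.008,0.03,0,0,0,7,0],[-0.017,0.06,0,0,0,14,0],[-0.026,0.09,0,0,0,21,0],[-0.035,0.12,0,0,0,28,0],[-0.043,0.15,0,0,0,35,0],[-0.052,0.18,0,0,0,42,0],[-0.06,0.21,0,0,0,49,0],[-0.07,0.24,0,0,0,56,0],[-0.08,0.27,0,0,0,63,0],[-0.09,0.3,0,0,0,70,0],[-0.1,0.33,0,0,0,77,0],[-0.1036,0.349,0,0,0,84,0]]]' 100
python3 -m crank '[[[0,0.005,0,0,0,7,0],[0,0.005,0,0,0,14,0],[0,0.005,0,0,0,19,0],[0,0.005,0,0,0,19,0]]]'
```

```text
clock: 16.13
position: [0.4516, -0.0314, 0.2453]
tcp_rot: [-179.8, -0.2, 77.9]
force: [0.2, -0.6, -0.4]
grip_width: 0.0121
clock: 16.47
position: [0.4506, -0.026, 0.2435]
tcp_rot: [-179.6, -0.2, 97.1]
force: [-0.7, 0.1, -1.4]
grip_width: 0.0121
```

```bash
python3 -m crank '[[[0.0034,-0.0075,0,-0.4,0,-2.4,0],[0.0034,-0.0075,-0.03,-0.4,0,-2.4,0],[0.0034,-0.0075,-0.06,-0.4,0,-2.4,0],[0.0034,-0.0075,-0.085,-0.4,0,-2.4,0],[0.0034,-0.0075,-0.1,-0.4,0,-2.4,0],[0.0034,-0.0075,-0.1,-0.4,0,-2.4,0],[0.0034,-0.0075,-0.1,-0.4,0,-2.4,0]]]'
python3 - <<'E'
from h import *
o=robot.get_obs();print(o['position'],o['tcp_rot'],o['force'])
c=snap('side','s6');crop('s6',195,150,295,240,6,'c6')
E
```

```text
clock: 17.05
position: [0.4533, -0.0335, 0.1425]
tcp_rot: [-179.4, 0.1, 94.6]
force: [-0.3, 0.3, -1.4]
grip_width: 0.0125
[ 0.45329162 -0.03349832  0.14253178] [-1.79411158e+02  1.41853573e-01  9.45863436e+01] [-0.28845043  0.33151503 -1.4324909 ]
```

View pics/c6.png

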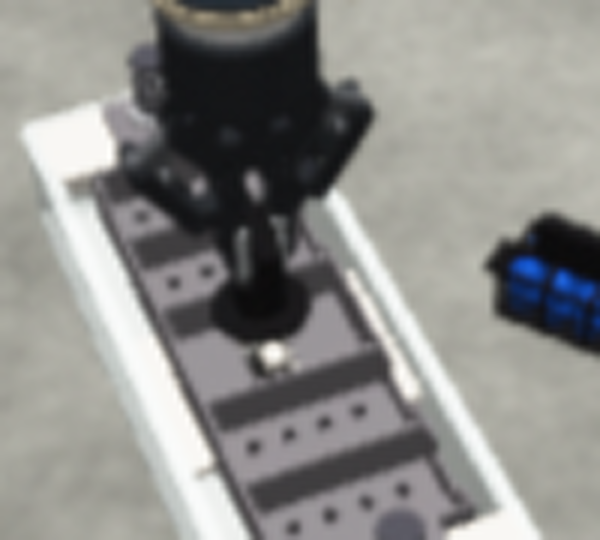

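The white foot end at (272,355) sits over the slot's near half, so it looks lined up. Lowering with the force watched.

```bash
python3 -m crank '[[[0.0005,0,-0.007,0,-0.6,0,0],[0.0005,0,-0.014,0,-0.6,0,0],[0.0005,0,-0.014,0,-0.6,0,0],[0.0005,0,-0.014,0,-0.6,0,0]]]'
python3 -m crank '[[[0,0,-0.006,0,0,0,0],[0,0,-0.011,0,0,0,0],[0,0,-0.011,0,0,0,0]]]'
```

```text
clock: 17.43
position: [0.4545, -0.0336, 0.1298]
tcp_rot: [179.9, 0.2, 94.6]
force: [0.3, -0.3, -0.9]
grip_width: 0.0124
clock: 17.68
position: [0.4541, -0.0335, 0.118]
tcp_rot: [179.9, 0.2, 94.6]
force: [0.4, 0.4, -1.7]
grip_width: 0.0123
```

```bash
python3 -m crank '[[[0,0,-0.005,0,0,0,0],[0,0,-0.01,0,0,0,0],[0,0,-0.01,0,0,0,0]]]' 120
python3 -m crank '[[[0,0,-0.004,0,0,0,0],[0,0,-0.007,0,0,0,0],[0,0,-0.007,0,0,0,0]]]'
```

```text
clock: 17.93
position: [0.4544, -0.0336, 0.1075]
tcp_rot: [179.9, 0.2, 94.6]
force: [-0.3, -0.7, 5.0]
grip_width: 0.012
clock: 18.18
position: [0.4547, -0.0337, 0.1016]
tcp_rot: [179.9, 0.2, 94.6]
force: [-5.0, -0.0, 21.7]
grip_width: 0.0123
```

```bash
python3 -m crank '[[[0,0,-0.001,0,0,-6,0],[0,0,-0.001,0,0,-12,0],[0,0,-0.001,0,0,-18,0],[0,0,-0.001,0,0,-24,0],[0,0,-0.001,0,0,-30,0],[0,0,-0.001,0,0,-36,0],[0,0,-0.001,0,0,-42,0],[0,0,-0.001,0,0,-48,0]]]'
python3 -m crank '[[[0,0,-0.001,0,0,-6,0],[0,0,-0.001,0,0,-12,0],[0,0,-0.001,0,0,-18,0],[0,0,-0.001,0,0,-24,0],[0,0,-0.001,0,0,-30,0],[0,0,-0.001,0,0,-36,0],[0,0,-0.001,0,0,-41.5,0],[0,0,-0.001,0,0,-41.5,0]]]'
```

```text
clock: 18.85
position: [0.4556, -0.0339, 0.1017]
tcp_rot: [179.8, 0.2, 46.3]
force: [-2.0, 0.4, 15.8]
grip_width: 0.012
clock: 19.52
position: [0.4554, -0.0334, 0.1017]
tcp_rot: [179.8, 0.2, 4.5]
force: [-6.5, 4.8, 20.9]
grip_width: 0.0123
```

```bash
python3 -m crank '[[[0,0,0.001,0,0,0,0],[0,0,0.002,0,0,0,0],[0,0,0.003,0,0,0,0],[0,0,0.003,0,0,0,0]]]'
python3 -m crank '[[[0,0,0,0,0,0,100],[0,0,0,0,0,0,100],[0,0,0,0,0,0,100],[0,0,0,0,0,0,100],[0,0,0.03,0,0,0,100],[0,0,0.07,0,0,0,100],[0,0,0.11,0,0,0,100],[0,0,0.15,0,0,0,100],[-0.03,0.02,0.15,0,0,0,100],[-0.07,0.04,0.15,0,0,0,100],[-0.11,0.06,0.15,0,0,0,100],[-0.12,0.08,0.15,0,0,0,100]]]'
python3 - <<'E'
from h import *
snap('top','t7');snap('side','s7')
a=cv2.imread('pics/s7.png')[130:300,190:345];b=cv2.imread('pics/t7.png')[120:245,180:345]
a=cv2.resize(a,(390,428),interpolation=cv2.INTER_CUBIC);b=cv2.resize(b,(410,311),interpolation=cv2.INTER_CUBIC)
o=np.zeros((428,800,3),np.uint8);o[:,:390]=a;o[:311,390:]=b;cv2.imwrite('pics/c7.png',o)
E
```

```text
clock: 19.85
position: [0.4553, -0.0332, 0.1047]
tcp_rot: [179.9, 0.2, 4.5]
force: [-2.2, 1.8, 4.8]
grip_width: 0.0124
clock: 20.85
position: [0.3316, 0.047, 0.2543]
tcp_rot: [179.9, 0.3, 4.4]
force: [0.2, 0.1, 0.1]
grip_width: 0.0857
```

View pics/c7.png

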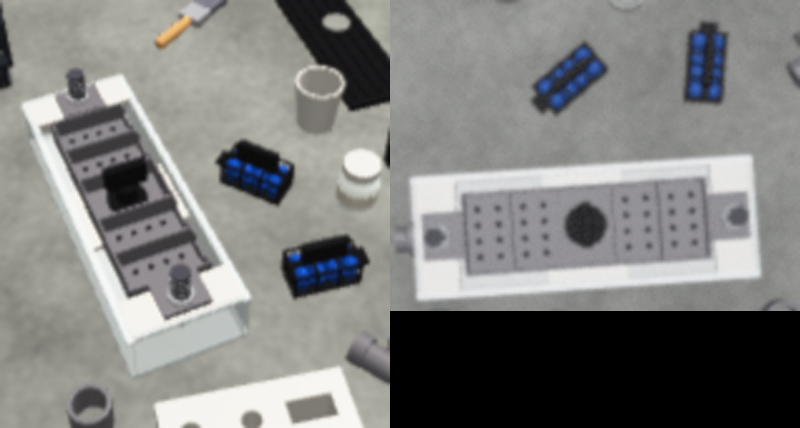

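The hold-down is locked with its wing across the sump, at (125,180) left and (585,225) right. Both pins are seated, and two blue cassettes remain. I fit the cassette poses in both views and check that no blue is hidden elsewhere.

```bash
cat > fit.py <<'E'
from h import *
from scipy.optimize import minimize
BX=[((-.045,.045),(-.024,.024),(0,.04)),((-.03,.03),(-.006,.006),(.04,.07)),((.045,.059),(-.012,.012),(.019,.027))]
def render(c,p,z0,roi,k=4):
    x,y,a=p;a=np.radians(a);u0,v0,u1,v1=roi;m=np.zeros(((v1-v0)*k,(u1-u0)*k),np.uint8)
    for X,Y,Z in BX:
        q=[px(c,(x+i*np.cos(a)-j*np.sin(a),y+i*np.sin(a)+j*np.cos(a),z+z0)) for i in X for j in Y for z in Z]
        q=((np.array(q)-[u0,v0]+.5)*k*16).astype(np.int32); cv2.fillConvexPoly(m,cv2.convexHull(q),1,shift=4)
    return m.astype(float)
def obs(c,roi,k=4):
    u0,v0,u1,v1=roi;im=c['frame'][v0:v1,u0:u1].astype(np.uint8)
    im=cv2.resize(im,None,fx=k,fy=k,interpolation=cv2.INTER_CUBIC).astype(int)
    return ((im.max(2)<75)|(im[:,:,2]-im[:,:,0]>45)).astype(float)
def fit(cs,p0,z0=0,r=26):
    R=[];O=[]
    for c in cs:
        u,v=px(c,(p0[0],p0[1],z0+.03)).astype(int);roi=(max(u-r,0),max(v-r,0),min(u+r,512),min(v+r,384));R.append(roi);O.append(obs(c,roi))
    g=lambda m:cv2.GaussianBlur(m,(0,0),3)
    f=lambda q:sum(((g(render(c,(q[0]/1e3,q[1]/1e3,q[2]),z0,r_))-g(o))**2).sum() for c,r_,o in zip(cs,R,O))
    q=np.array([p0[0]*1e3,p0[1]*1e3,p0[2]])
    for _ in range(2):
        s=minimize(f,q,method='Nelder-Mead',options=dict(initial_simplex=[q,q+[6,0,0],q+[0,6,0],q+[0,0,8]],xatol=.05,fatol=.01));q=s.x
    return (q/[1e3,1e3,1]).round(4),round(s.fun/sum(o.sum() for o in O),3)
E
python3 - <<'E'
from fit import *
t,s=load('top7') if 0 else load('t7'),load('s7')
for p in[(.661,-.185,-4),(.645,-.011,131)]:
    for n,cs in(('both',[t,s]),('top',[t]),('side',[s])):print(n,fit(cs,p))
for tag in('t7','s7','side0'):
    f=load(tag)['frame'].astype(int);m=((f[:,:,2]-f[:,:,0]>60)&(f[:,:,2]-f[:,:,1]>40)).astype(np.uint8)
    k,l,st,ce=cv2.connectedComponentsWithStats(cv2.dilate(m,np.ones((3,3))));print(tag,[(ce[i].round().tolist(),int(st[i,4])) for i in range(1,k) if st[i,4]>25])
E
```

```text
both (array([ 0.6649, -0.1855, -3.4974]), np.float64(0.092))
top (array([ 0.6648, -0.1864, -4.9388]), np.float64(0.121))
side (array([ 0.6649, -0.1849, -0.6626]), np.float64(0.07))
both (array([ 6.466000e-01, -9.500000e-03,  1.316278e+02]), np.float64(0.075))
top (array([ 6.459000e-01, -1.010000e-02,  1.319404e+02]), np.float64(0.132))
side (array([ 6.46700e-01, -8.80000e-03,  1.27898e+02]), np.float64(0.029))
t7 [([44.0, 121.0], 1347), ([303.0, 145.0], 179), ([311.0, 147.0], 141), ([252.0, 151.0], 326), ([120.0, 265.0], 99)]
s7 [([167.0, 129.0], 66), ([292.0, 199.0], 237), ([318.0, 236.0], 285)]
side0 [([167.0, 129.0], 71), ([292.0, 199.0], 246), ([318.0, 236.0], 300)]
```

Only two blue cassettes show; the rest of the blue is the far bin and the bottle cap. Now cassette A at (0.665,-0.1855), yaw -3.5°.

```bash
python3 -m crank '[[[0.033,-0.023,0,0,0,-1,70],[0.066,-0.046,0,0,0,-2,70],[0.1,-0.07,0,0,0,-3,70],[0.133,-0.093,0,0,0,-4,70],[0.167,-0.117,0,0,0,-5,70],[0.2,-0.14,0,0,0,-6,70],[0.233,-0.163,0,0,0,-7,70],[0.267,-0.187,0,0,0,-8,70],[0.3,-0.21,-0.02,0,0,-8,70],[0.333,-0.2325,-0.05,0,0,-8,70],[0.333,-0.2325,-0.09,0,0,-8,70],[0.333,-0.2325,-0.12,0,0,-8,70]]]' 60
python3 - <<'E'
from fit import *
print(robot.get_obs()['position'],robot.get_obs()['tcp_rot']); s=snap('side','s8');t=snap('top','t8')
print(fit([s],(.6649,-.1855,-3.5)), fit([t,s],(.6466,-.0095,131.6)))
E
```

```text
clock: 21.95
position: [0.6675, -0.1865, 0.1319]
tcp_rot: [179.8, 0.1, -3.5]
force: [0.2, 0.5, -1.6]
grip_width: 0.0596
[ 0.66749536 -0.18654967  0.13190142] [ 1.79844648e+02  1.33794599e-01 -3.50622047e+00]
(array([ 0.6655, -0.1852,  0.4043]), np.float64(0.24)) (array([ 6.466000e-01, -9.500000e-03,  1.316667e+02]), np.float64(0.193))
```

```bash
python3 -m crank '[[[-0.002,0.001,-0.03,0,0,0,70],[-0.002,0.001,-0.06,0,0,0,70],[-0.002,0.001,-0.081,0,0,0,70],[-0.002,0.001,-0.081,0,0,0,70],[-0.002,0.001,-0.081,0,0,0,0],[-0.002,0.001,-0.081,0,0,0,0],[-0.002,0.001,-0.081,0,0,0,0],[-0.002,0.001,-0.081,0,0,0,0],[-0.002,0.001,-0.081,0,0,0,0],[-0.002,0.001,-0.081,0,0,0,0]]]' 60
python3 -m crank '[[[0,0,0.02,0,0,0,0],[0,0,0.05,0,0,0,0],[0,0,0.09,0,0,0,0],[0,0,0.12,0,0,0,0],[0,0,0.14,0,0,0,0],[0,0,0.14,0,0,0,0]]]'
```

```text
clock: 22.88
position: [0.6625, -0.1838, 0.049]
tcp_rot: [180.0, 0.6, -3.5]
force: [-1.7, -2.0, 7.3]
grip_width: 0.0109
clock: 23.38
position: [0.6644, -0.1843, 0.1953]
tcp_rot: [179.8, 0.1, -3.5]
force: [0.1, -0.0, -1.2]
grip_width: 0.011
```

```bash
python3 -m crank '[[[-0.037,0.015,0,0,0,1.5,0],[-0.073,0.03,0,0,0,3,0],[-0.11,0.045,0,0,0,4.5,0],[-0.146,0.06,0,0,0,6,0],[-0.18,0.075,0,0,0,7.5,0],[-0.2075,0.0858,0,0,0,8.2,0],[-0.2075,0.0858,0,0,0,8.2,0],[-0.2075,0.0858,-0.02,0,0,8.2,0],[-0.2075,0.0858,-0.04,0,0,8.2,0],[-0.2075,0.0858,-0.05,0,0,8.2,0],[-0.2075,0.0858,-0.05,0,0,8.2,0]]]' 
python3 - <<'E'
from fit import *
p=robot.get_obs()['position'];print(p); s=snap('side','s9');snap('top','t9');crop('s9',210,160,310,260,6,'c8')
E
```

```text
clock: 24.3
position: [0.4558, -0.0982, 0.1433]
tcp_rot: [179.9, 0.3, 4.7]
force: [0.5, -0.4, -1.8]
grip_width: 0.0113
[ 0.45575761 -0.09819288  0.14328137]
```

View pics/c8.png

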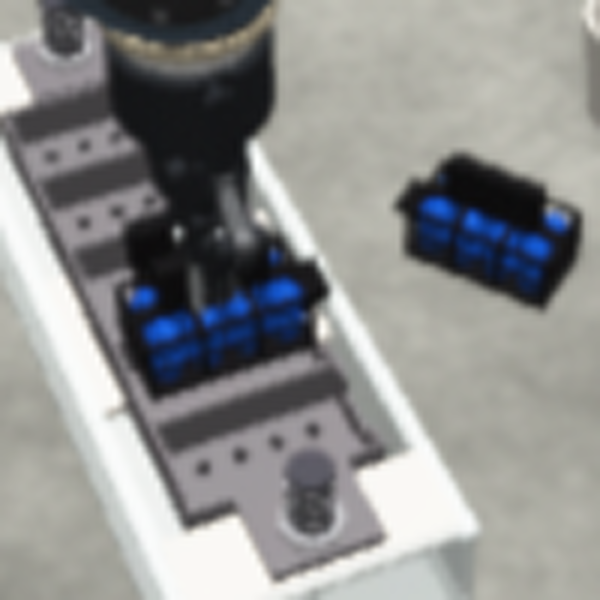

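Cassette A hangs above the bay, tab at (318,285) toward the +x wall. Lowering.

```bash
python3 -m crank '[[[0.001,0,-0.008,0,0,0,0],[0.001,0,-0.016,0,0,0,0],[0.001,0,-0.02,0,0,0,0],[0.001,0,-0.02,0,0,0,0]]]'
python3 -m crank '[[[0,0,-0.007,0,0,0,0],[0,0,-0.012,0,0,0,0],[0,0,-0.012,0,0,0,0]]]'
python3 -m crank '[[[0,0,-0.003,0,0,0,0],[0,0,-0.003,0,0,0,0]]]'
```

```text
clock: 24.73
position: [0.4576, -0.0985, 0.1245]
tcp_rot: [179.9, 0.2, 4.7]
force: [-0.1, 0.8, -1.6]
grip_width: 0.0111
clock: 24.98
position: [0.457, -0.0983, 0.1114]
tcp_rot: [179.9, 0.3, 4.7]
force: [-0.2, 0.5, -1.2]
grip_width: 0.011
clock: 25.15
position: [0.4568, -0.0982, 0.1079]
tcp_rot: [179.9, 0.4, 4.7]
force: [-0.2, -0.7, -2.0]
grip_width: 0.011
```

```bash
python3 -m crank '[[[0,0,-0.002,0,0,0,0],[0,0,-0.002,0,0,0,0]]]'
python3 -m crank '[[[0,0,-0.002,0,0,0,0],[0,0,-0.002,0,0,0,0]]]'
```

```text
clock: 25.32
position: [0.4571, -0.0983, 0.1061]
tcp_rot: [179.9, 0.3, 4.7]
force: [0.2, 0.9, 2.2]
grip_width: 0.0111
clock: 25.48
position: [0.4574, -0.0984, 0.1058]
tcp_rot: [179.9, 0.3, 4.7]
force: [-9.5, 1.9, 29.6]
grip_width: 0.0108
```

```bash
python3 -m crank '[[[0,0,0.001,0,0,0,40],[0,0,0.001,0,0,0,40],[0,0,0.001,0,0,0,40],[0,0,0.03,0,0,0,40],[0,0,0.07,0,0,0,40],[0,0,0.11,0,0,0,40],[0.03,0.015,0.13,0,0,7,40],[0.06,0.03,0.13,0,0,14,60],[0.09,0.045,0.13,0,0,21,60],[0.12,0.06,0.13,0,0,28,60],[0.15,0.075,0.13,0,0,35,60],[0.18,0.085,0.13,0,0,42,60]]]' 60
python3 -m crank '[[[0.004,0.002,0,0,0,7,60],[0.008,0.004,0,0,0,14,60],[0.008,0.004,0,0,0,21,60],[0.008,0.004,0,0,0,28,60],[0.008,0.004,0,0,0,35,60],[0.008,0.004,0,0,0,42,60],[0.008,0.004,0,0,0,49,60],[0.008,0.004,0,0,0,56,60],[0.008,0.004,0,0,0,63,60],[0.008,0.004,0,0,0,70,60],[0.008,0.004,0,0,0,77,60],[0.008,0.004,0,0,0,84,60]]]'
python3 - <<'E'
from fit import *
o=robot.get_obs();print(o['position'],o['tcp_rot']);s=snap('side','s10');t=snap('top','t10')
for cs in([s],[t],[t,s]):print(fit(cs,(.6466,-.0095,131.6)))
for cs in([s],[t],[t,s]):print('A',fit(cs,(.4593,-.0983,4.7),.057))
crop('s10',210,140,330,260,5,'c9')
E
```

```text
clock: 26.48
position: [0.6386, -0.0119, 0.2353]
tcp_rot: [179.9, 0.3, 47.1]
force: [-0.5, 0.1, -0.2]
grip_width: 0.0511
clock: 27.48
position: [0.6465, -0.0079, 0.2348]
tcp_rot: [180.0, 0.3, 131.5]
force: [0.6, -0.6, -0.2]
grip_width: 0.0514
[ 0.6464785  -0.00788839  0.23475831] [179.97375954   0.28348031 131.47112905]
(array([ 6.467000e-01, -8.800000e-03,  1.277466e+02]), np.float64(0.03))
(array([ 6.541000e-01, -1.410000e-02,  1.307047e+02]), np.float64(0.914))
(array([ 6.466000e-01, -9.400000e-03,  1.317644e+02]), np.float64(0.45))
A (array([ 0.4612, -0.095 ,  2.2007]), np.float64(0.347))
A (array([ 0.46  , -0.0935,  1.8149]), np.float64(0.101))
A (array([ 0.4609, -0.0937,  1.3079]), np.float64(0.272))
```

View pics/c9.png

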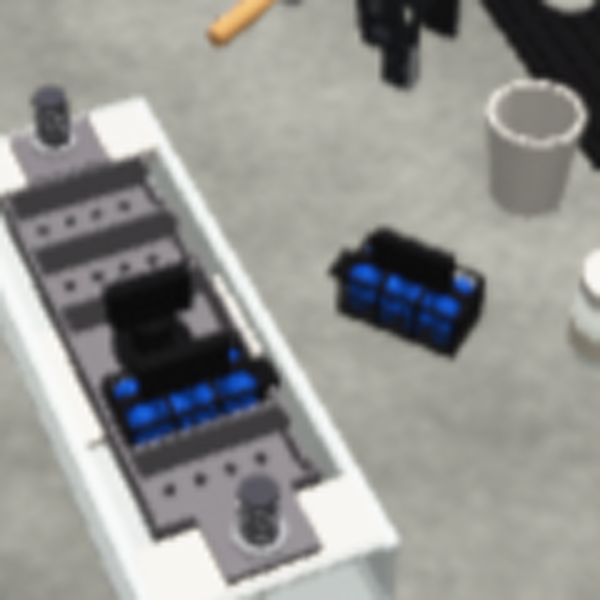

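A sits in its bay with the tab in the notch at (265,380), and B hasn't moved. Grasping B.

```bash
python3 -m crank '[[[0,-0.0015,-0.04,0,0,0,70],[0,-0.0015,-0.08,0,0,0,70],[0,-0.0015,-0.12,0,0,0,70],[0,-0.0015,-0.15,0,0,0,70],[0,-0.0015,-0.175,0,0,0,70],[0,-0.0015,-0.183,0,0,0,70],[0,-0.0015,-0.183,0,0,0,70],[0,-0.0015,-0.183,0,0,0,0],[0,-0.0015,-0.183,0,0,0,0],[0,-0.0015,-0.183,0,0,0,0],[0,-0.0015,-0.183,0,0,0,0],[0,-0.0015,-0.183,0,0,0,0]]]' 60
python3 -m crank '[[[0,0,0,0,0,0,0],[0,0,0.03,0,0,0,0],[0,0,0.07,0,0,0,0],[0,0,0.11,0,0,0,0],[0,0,0.14,0,0,0,0],[0,0,0.16,0,0,0,0],[0,0,0.16,0,0,0,0]]]'
```

```text
clock: 28.58
position: [0.6472, -0.0094, 0.0533]
tcp_rot: [179.9, 0.4, 131.2]
force: [-1.2, 0.1, 7.0]
grip_width: 0.0111
clock: 29.17
position: [0.6489, -0.0095, 0.2186]
tcp_rot: [179.6, 0.7, 131.2]
force: [-0.4, 0.3, -1.1]
grip_width: 0.0102
```

```bash
python3 -m crank '[[[-0.015,0.003,0,0,0,-7,0],[-0.03,0.006,0,0,0,-14,0],[-0.05,0.01,0,0,0,-21,0],[-0.07,0.014,0,0,0,-28,0],[-0.09,0.018,0,0,0,-35,0],[-0.11,0.022,0,0,0,-42,0],[-0.13,0.026,0,0,0,-49,0],[-0.15,0.03,0,0,0,-56,0],[-0.17,0.034,0,0,0,-63,0],[-0.185,0.038,0,0,0,-70,0],[-0.2,0.041,0,0,0,-77,0],[-0.2,0.041,0,0,0,-84,0]]]' 80
python3 -m crank '[[[0,0,0,0,0,-7,0],[0,0,0,0,0,-14,0],[0,0,0,0,0,-21,0],[0,0,0,0,0,-28,0],[0,0,0,0,0,-35,0],[0,0,0,0,0,-42,0],[0,0,0,0,0,-42,0],[0,0,0,0,0,-42,0]]]'
```

```text
clock: 30.17
position: [0.4461, 0.032, 0.2175]
tcp_rot: [179.7, 0.8, 46.9]
force: [1.6, -0.6, -2.3]
grip_width: 0.0103
clock: 30.83
position: [0.4457, 0.0319, 0.2169]
tcp_rot: [179.7, 0.9, 5.1]
force: [-0.8, -0.1, -1.9]
grip_width: 0.0103
```

```bash
python3 -m crank '[[[0.003,-0.0006,0,0,-0.9,-0.4,0],[0.003,-0.0006,-0.03,0,-0.9,-0.4,0],[0.003,-0.0006,-0.06,0,-0.9,-0.4,0],[0.003,-0.0006,-0.072,0,-0.9,-0.4,0],[0.003,-0.0006,-0.072,0,-0.9,-0.4,0],[0.003,-0.0006,-0.072,0,-0.9,-0.4,0]]]'
python3 -m crank '[[[0.001,0,-0.008,0,0,0,0],[0.001,0,-0.016,0,0,0,0],[0.001,0,-0.02,0,0,0,0],[0.001,0,-0.02,0,0,0,0]]]'
python3 -m crank '[[[0,0,-0.006,0,0,0,0],[0,0,-0.01,0,0,0,0],[0,0,-0.01,0,0,0,0]]]'
python3 -m crank '[[[0,0,-0.004,0,0,0,0],[0,0,-0.004,0,0,0,0]]]'
```

```text
clock: 31.33
position: [0.4486, 0.0313, 0.1448]
tcp_rot: [179.6, 0.0, 4.8]
force: [0.3, -0.2, -1.2]
grip_width: 0.0106
clock: 31.67
position: [0.4493, 0.0313, 0.1241]
tcp_rot: [179.6, 0.1, 4.8]
force: [-1.0, -0.0, -2.6]
grip_width: 0.0107
clock: 31.92
position: [0.4489, 0.0314, 0.1133]
tcp_rot: [179.7, 0.1, 4.8]
force: [-0.7, -0.3, -0.7]
grip_width: 0.0106
clock: 32.08
position: [0.4496, 0.0313, 0.1103]
tcp_rot: [179.6, 0.0, 4.8]
force: [-1.8, -1.5, 12.8]
grip_width: 0.0108
```

On the floor at TCP z 0.110, as predicted. Release, retreat and look.

```bash
python3 -m crank '[[[0,0,0.0,0,0,0,40],[0,0,0.0,0,0,0,40],[0,0,0,0,0,0,40],[0,0,0.03,0,0,0,40],[0,0,0.07,0,0,0,40],[0,0,0.11,0,0,0,40],[0,0,0.15,0,0,0,40],[-0.03,0.02,0.16,0,0,0,40],[-0.07,0.04,0.16,0,0,0,40],[-0.1,0.06,0.16,0,0,0,40],[-0.13,0.09,0.16,0,0,0,40],[-0.13,0.13,0.16,0,0,0,40]]]'
python3 - <<'E'
from fit import *
print(robot.get_obs()['force']);t=snap('top','t11');s=snap('side','s11')
for p in[(.4593,-.0983,4.7),(.4487,.0313,4.7)]:print(fit([t],p,.057,22))
a=cv2.imread('pics/s11.png')[130:290,190:330];b=cv2.imread('pics/t11.png')
a=cv2.resize(a,(390,446),interpolation=cv2.INTER_CUBIC);d=cv2.resize(b[155:250,180:340],(410,243),interpolation=cv2.INTER_CUBIC);e=cv2.resize(b,(410,307))
o=np.zeros((560,800,3),np.uint8);o[:446,:390]=a;o[:243,390:]=d;o[250:557,390:]=e;cv2.imwrite('pics/c10.png',o)
E
```

```text
clock: 33.08
position: [0.3155, 0.1608, 0.2703]
tcp_rot: [179.6, 0.1, 4.7]
force: [1.8, -0.8, 1.0]
grip_width: 0.034
[ 1.84004919 -0.79282702  1.01468543]
(array([ 0.4602, -0.0987,  5.4211]), np.float64(0.331))
(array([0.4476, 0.0317, 4.2237]), np.float64(0.331))
```

View pics/c10.png

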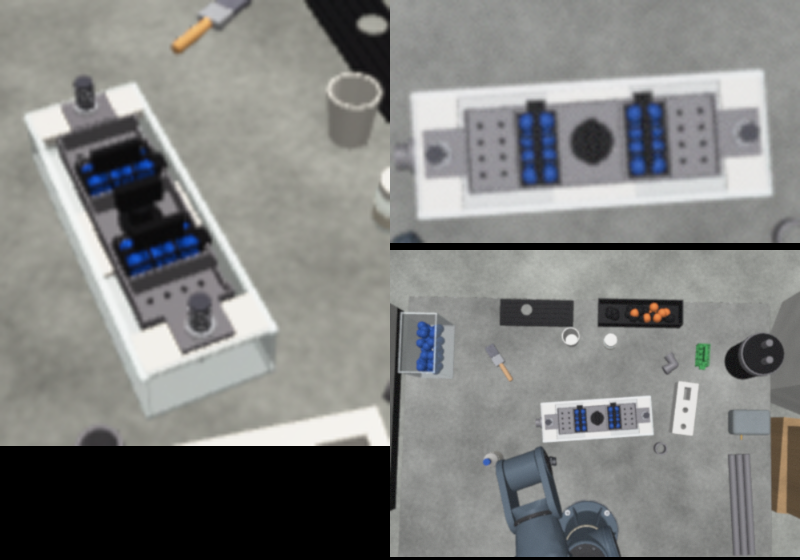

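The final view shows both pins seated, the wing across the sump, and both cassettes in the inner bays with their tabs (536,103) and (642,97) in the +x wall notches. The bystanders and the green cassette are unmoved, and this view and the first together show no other cassette. Handing in.

```bash
python3 -c "
from station import robot
print(robot.sign_off(), robot.get_obs()['clock'])"
```

```text
the job is handed in; nothing more can be done
the job is handed in; nothing more can be done
```

The job is done and handed in at about 33 s on the clock. No verdict is reported.

- **Pins:** I drove both fully home, -y end first then +y, each to a hard stop at the height expected when home (43 N and 52 N at the wrist in the last push).
- **Hold-down:** I put it through the slots and pressed it until the flange met the tray floor. I turned it 90° and let it up about 3 mm to its locked height. The last picture shows it still down, with the wing across the sump.
- **Cassettes:** Only two blue ones were on the bench. They are in the two inner bays, one each side of the hold-down, flat on the floor with their tabs in the +x notches.
- **Left alone:** The green look-alike and the other bench items look to be where they were.

**Last checks:** The top-view position fit puts both cassettes within about 1.5 mm and 1° of their bay centres. That fit matched loosely (residual 0.33). An earlier fit of the first cassette, using both cameras, was several millimetres off and not trusted, as the dark hold-down beside it disturbed the match. The pictures show both seated.

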